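# Put the curios back on their own display stands

## Task

On this flea-market stall the four curios have all been put back on the wrong wooden stands: stand the terracotta vase on the round stand, the white brush pot on the square stand, the wooden tortoise on the oblong stand and the stone seal on the cross-shaped stand, each upright in the middle of its stand. A stand has room for only one curio, so park one on the empty cork pad when you need a free spot. Set each one down gently without dropping or tipping it, and leave the small porcelain figurine standing where it is.

Things in the scene. Friction and masses are not known exactly. Their poses are not given: they have to be found in the camera images.
- vase: Terracotta vase, loose, solid, round about its z axis, 120 mm high: foot 52 mm across, belly 72 mm across at heights 28 to 50 mm, shoulder narrowing to a straight neck 36 mm across from height 78 mm to the top at 120 mm. Grip the neck. 0.2 to 0.42 kg. Origin at the centre of its underside, z up. Starts on the oblong or the cross-shaped stand; belongs on the round stand.
- brush_pot: White ceramic brush pot, loose, a plain straight-sided round open cup 75 mm high and 56 mm across, wall 4 mm; grip it across the outside. 0.14 to 0.28 kg. Origin at the centre of its underside, z up. Starts on the oblong or the cross-shaped stand; belongs on the square stand.
- seal: Pale stone seal, loose: a block 40 x 40 mm and 50 mm high with a round knob on top (30 mm ball, top at 73 mm). Grip the block across two opposite sides. 0.15 to 0.31 kg. Origin at the centre of its underside, x and y square to its sides, z up; any yaw. Starts on the round or the square stand; belongs on the cross-shaped stand.
- tortoise: Carved wooden tortoise, loose: shell 66 mm long (x) and 46 mm wide (y) with upright flanks from height 8 to 38 mm, domed top at 48 mm, four short feet, head towards +x reaching 52 mm from the origin, thin tail towards -x. Grip across the shell's 46 mm width (y). 0.11 to 0.23 kg. Origin at the centre of its underside, z up; any yaw. Starts on the round or the square stand; belongs on the oblong stand, any way round.
- stand_round: Round dark wood stand, 96 mm across. Fixed to the table; its flat top is 25 mm above the table. Origin at the centre of its underside, z up. One curio fits on it at a time.
- stand_square: Square dark wood stand, 92 x 92 mm. Fixed to the table; its flat top is 25 mm above the table. Origin at the centre of its underside, z up. One curio fits on it at a time.
- stand_oblong: Oblong dark wood stand, 124 mm (x) by 76 mm (y). Fixed to the table; its flat top is 25 mm above the table. Origin at the centre of its underside, z up. One curio fits on it at a time.
- stand_cross: Dark wood stand in the shape of a plus sign, 112 mm across both ways, arms 50 mm wide. Fixed to the table; its flat top is 25 mm above the table. Origin at the centre of its underside, z up. One curio fits on it at a time.
- pad: Empty square cork pad, 100 x 100 mm, 4 mm thick, fixed flat on the table: the free spot. Origin at the centre of its underside, z up.
- figurine: Small white porcelain figurine, loose, 34 mm across and 66 mm high, standing between the stands near the middle of the cloth; not to be disturbed. Origin at the centre of its underside.
Mind the look-alikes: they are no part of the job. What is shaped like the stand_square but yellow is not meant.

How it is judged:
At the end, for the whole second after the job is handed in: Vase on the round stand, brush pot on the square stand, tortoise on the oblong stand, seal on the cross-shaped stand: each within 15 mm of its stand's centre horizontally, resting on its top (height within 5 mm), upright within 7 degrees, at rest and not touched by the gripper (horizontal distance between vase and stand_round below 0.015 m and z of vase in the frame of stand_round between 0.02 and 0.03 m and angle between each of vase, brush_pot, tortoise, seal's own z axis and vertical below 0.12 rad and linear speed of each of vase, brush_pot, tortoise, seal below 0.02 m/s and angular speed of each of vase, brush_pot, tortoise, seal below 0.2 rad/s and contact force between each of vase, brush_pot, tortoise, seal and the fingers below 0.05 N and horizontal distance between brush_pot and stand_square below 0.015 m and z of brush_pot in the frame of stand_square between 0.02 and 0.03 m and horizontal distance between tortoise and stand_oblong below 0.015 m and z of tortoise in the frame of stand_oblong between 0.02 and 0.03 m and horizontal distance between seal and stand_cross below 0.015 m and z of seal in the frame of stand_cross between 0.02 and 0.03 m).
It fails at once if a curio is tipped over (leans more than 40 degrees) (angle between any of vase, brush_pot, tortoise, seal's own z axis and vertical above 0.7 rad).
It fails at once if a curio is dropped or knocked: it moves faster than 0.65 m/s (a fall of about 20 mm) with no finger on it ((linear speed of vase above 0.65 m/s and contact force between vase and the fingers below 0.01 N) or (linear speed of brush_pot above 0.65 m/s and contact force between brush_pot and the fingers below 0.01 N) or (linear speed of tortoise above 0.65 m/s and contact force between tortoise and the fingers below 0.01 N) or (linear speed of seal above 0.65 m/s and contact force between seal and the fingers below 0.01 N)).
It fails at once if the porcelain figurine is pushed more than 25 mm from its place or knocked over (distance of figurine from where it was at the start of the episode above 0.025 m or angle between figurine's own z axis and vertical above 0.5 rad).
It also fails if it takes over 141 s, if anything falls off the work surface, if the arm or the gripper's body presses on something with over 40 N, if the wrist force passes 120 N, or if a joint passes its speed limit or range.

## Robot

A 6-joint arm with a two-finger parallel gripper is mounted at the origin on the work surface. World frame = base frame: x ahead of the robot, y to its left, z up, the work surface at z = 0. Lengths are in m, angles in rad, forces in N, time in s.
With the tool pointing down it reaches from about 0.325 to 1 m from the base axis. Payload 5.1 kg.
Tool frame: the origin (TCP) lies at the very end of the fingers, on their centre line; the grasp point (between the pads) lies 19 mm behind it; z points along the fingers, y is the line along which they close (so a half turn about z gives the same grasp; the last joint's range is limited). The gripper opens to 85 mm and grips with 20 to 120 N. Pads are 22 mm wide; open, the fingers measure 114 mm over their backs; the gripper's body (76 mm by 85 mm) begins 54 mm behind the grasp point. The pads swing forward as they close: fully open they stand 13 mm farther back than shut.
Start: joints at [-1.308, 0.124, 1.65, -0, 1.367, -0.083], TCP at [0.22, -0.612, 0.231] pointing down, gripper open.
Joint ranges: [-2.61, 2.61], [-1.02, 2.33], [0.03, 2.71], [-1.35, 4.49], [0.32, 2.68], [-2.91, 2.91]. Speed limits (rad/s): [2.57, 2.57, 3.14, 3.14, 3.14, 3.14].

## Interface

Orientations are given as a unit quaternion [w, x, y, z].
In Python, from bench import status, imaging, finish_job, spot_in, pinpoint gives the robot as it stands.
- The arm moves only by the shell command python3 -m creep 'ROWS' [OPENING] [FORCE]. ROWS is JSON, a list of rows, each an object of numbers: "tx", "ty", "tz": the shift along the tool's x, y, z in cm; "turn": the turn about the tool's z in rad. In form: [{"tx": .., "ty": .., "tz": .., "turn": ..}, ...]. A call has 1 to 10 rows; each row is the pose to reach, as a shift and turn from the pose commanded when the call began, along the tool's axes at that moment; what a row does not reach only later rows make up. A row lasts 1/10 s, in which the tool goes at most 50 mm and 8.59 degrees, less where a joint would pass 70% of its speed; a pose out of reach is approached as far as the arm can. A call with a gripper value outside its range is refused whole. OPENING is the closure, from 0 (fully open) to 1 (shut), set as the call begins (- or left out, the last holds). The fingers move at their own pace and stop on an object; FORCE is the grip in N (left out, the last holds). Time passes only in rows, so rows that repeat a pose let the fingers close. It gives the time, the measured TCP pose, the force, the opening and the grip force at its end, in the units of the state.
- status.get_state(): the state, without advancing time (a new reading comes with each control period).
- imaging.snapshot(name): name is "side" or "top" or "wrist"; returns the picture (420x560x3 uint8, red, green, blue); there is no depth.
- imaging.camera_model(name): a dict with "mtx" (3x3 intrinsics, pixels), "R" (3x3) and "t" (3): a world point X has camera coordinates R X + t; the wrist camera has in their place "mount" (4x4, takes a point from camera to tool coordinates, whose origin is the TCP and whose axes are the flange's). Camera axes: x right, y down, z forward; pixel columns grow to the right and rows downward; lengths in m; the calibration is good to about 2 mm. A picture is of the moment at which its call begins: read the wrist's pose just before it. camera_model takes no time and is no camera call.
- finish_job(): hands the job in; it is judged then, once.
Trained networks look in the newest picture that a camera, given by its name, has taken for a name from the list of things; names that differ only in an ending like _2 or _b are one class to them, and where a whole thing is asked for, a point or a joint stands for the part that bears it (a point fixed in the world has none). Each returns a list of dicts, best first, with "score" (0 to 1); they miss things now and then, are a little off and sometimes report something else, mostly with a low value. They report only what shows in the picture. A call takes as long as a camera call. They do not tell look-alikes from the thing itself.
- spot_in(name, camera): "bbox" ([left, top, right, bottom] in pixels, round what is visible of it).
- pinpoint(name, camera): "xy" ([column, row] in pixels: a listed point, or the origin of a listed thing).
The state is a dict: "t": time; "joint_positions": joint angles; "qd": joint speeds; "joint_efforts": joint torques, N m; "tool_pos": TCP position; "ee_rot": TCP orientation; "force": force on the tool from outside, world axes, zero at the start; "moment": the same for the moment, N m; "finger_gap": opening from 0.0 (shut) to 1.0 (fully open); "finger_force": force on a finger pad.
Only numpy, scipy, OpenCV 4.12 (cv2) and the standard library are available. Lean on these libraries where they do the work, as an engineer would, in place of code of your own. Each camera call takes 0.05 s, during which the arm holds its last target. There are 200 camera calls.

## Working session

There is one attempt and no reset: what is moved stays moved. The work goes in short steps, Python scripts to look and compute and a shell command to move; the robot and the scene stay as the last step left them, time stands still between calls to the robot, and variables do not carry over. Pictures are saved under pics/ and viewed, at most 14 in all, crops included, and the job is handed in when it is done.

```bash
ls; mkdir -p pics; python3 - <<'E'
from bench import status, imaging, spot_in, pinpoint
import cv2
s=status.get_state(); print(s['t'],s['tool_pos'],s['ee_rot'],s['finger_gap'])
for c in ['top','side']:
    im=imaging.snapshot(c); cv2.imwrite(f'pics/{c}0.png',im[:,:,::-1])
    m=imaging.camera_model(c); print(c,m)
    for n in ['vase','brush_pot','seal','tortoise','stand_round','stand_square','stand_oblong','stand_cross','pad','figurine']:
        print(n,[(round(d['score'],2),[round(float(v)) for v in d['xy']]) for d in pinpoint(n,c)][:4])
print(imaging.camera_model('wrist'))
E
```

```text
pics
0.0 [ 0.22012524 -0.61095916  0.23003844] [-1.02942549e-03  9.85090367e-01  1.72034586e-01 -9.88795972e-05] 1.0014234654702905
top {'mtx': array([[468.9159157 ,   0.        , 282.86914351],
       [  0.        , 468.9159157 , 208.85509704],
       [  0.        ,   0.        ,   1.        ]]), 'R': array([[-0.02599885, -0.9996478 ,  0.00532268],
       [-0.98627145,  0.02478166, -0.16326203],
       [ 0.16307262, -0.00949424, -0.98656839]]), 't': array([0.08687209, 0.4128643 , 0.8540066 ])}
vase [(0.82, [314, 182])]
brush_pot [(0.83, [452, 200]), (0.4, [390, 111])]
seal [(0.86, [243, 107]), (0.25, [197, 193])]
tortoise [(0.9, [391, 107]), (0.29, [450, 198])]
stand_round [(0.61, [392, 114]), (0.53, [447, 197]), (0.46, [318, 133])]
stand_square [(0.97, [244, 110]), (0.87, [170, 342]), (0.63, [118, 214])]
stand_oblong [(0.59, [309, 184])]
stand_cross [(0.87, [445, 197])]
pad [(0.93, [200, 191])]
figurine [(0.66, [317, 134])]
side {'mtx': array([[383.86029093,   0.        , 275.78659982],
       [  0.        , 383.86029093, 215.67132004],
       [  0.        ,   0.        ,   1.     
[... 348 characters left out ...]
, 276])]
stand_square [(0.82, [224, 142]), (0.69, [356, 176])]
stand_oblong [(0.78, [320, 241])]
stand_cross []
pad [(0.85, [268, 177])]
figurine [(0.78, [368, 229]), (0.31, [444, 276])]
{'mtx': array([[368.47676376,   0.        , 275.16923273],
       [  0.        , 368.47676376, 209.58744562],
       [  0.        ,   0.        ,   1.        ]]), 'mount': array([[-1.08639309e-03, -9.64677844e-01, -2.63430213e-01,
         6.67479753e-02],
       [ 9.99999134e-01, -8.52422443e-04, -1.00246323e-03,
        -6.69273599e-04],
       [ 7.42500239e-04, -2.63431074e-01,  9.64677935e-01,
        -1.42449442e-01],
       [ 0.00000000e+00,  0.00000000e+00,  0.00000000e+00,
         1.00000000e+00]])}
```

View pics/top0.png

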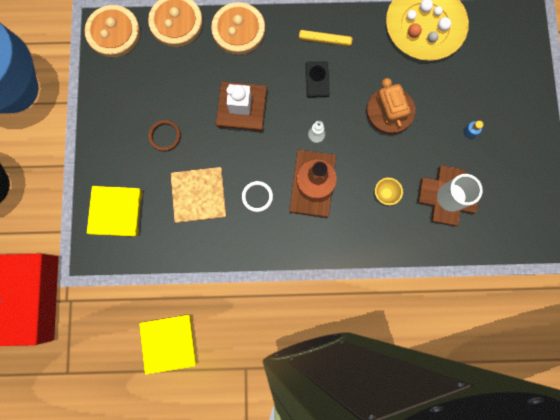

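View pics/side0.png

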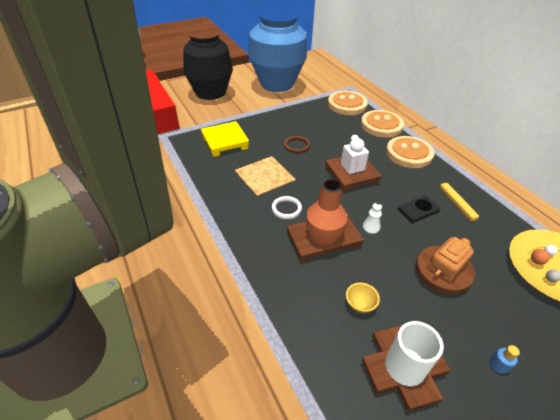

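The yellow squares at top (115,211) and (168,344) are look-alikes. The true square stand is the dark one at (242,107), with the seal on it. The tortoise is on the round stand at (391,110), the vase on the oblong stand at (313,184), and the brush pot on the cross stand at (450,197). The pad is at (198,194) and the figurine at (317,132). Other distractors are the rings at (164,135) and (257,196), and the yellow bowl at (389,191).

```bash
cat > h.py <<'E'
from bench import status, imaging, spot_in, pinpoint
import numpy as np, cv2
from scipy.spatial.transform import Rotation as Ro
def tool():
    s=status.get_state(); q=s['ee_rot']
    return s, np.array(s['tool_pos']), Ro.from_quat([q[1],q[2],q[3],q[0]]).as_matrix()
def cam(c):
    m=imaging.camera_model(c)
    if c!='wrist': return m['mtx'],m['R'],m['t']
    s,p,R=tool(); M=m['mount']; Rc=R@M[:3,:3]; pc=p+R@M[:3,3]
    return m['mtx'],Rc.T,-Rc.T@pc
def onplane(c,xy,z):
    K,R,t=cam(c); d=R.T@np.linalg.inv(K)@[xy[0],xy[1],1.]; o=-R.T@t
    return o+d*(z-o[2])/d[2]
def proj(c,X):
    K,R,t=cam(c); u=K@(R@np.array(X)+t); return u[:2]/u[2]
def yaw(R): return np.arctan2(R[1,1],R[0,1])  # direction of closing line
def plan(target,y=None):
    s,p,R=tool(); d=R.T@(np.array(target)-p)*100; tu=0
    if y is not None:
        tu=-(y-yaw(R)); tu=(tu+np.pi/2)%np.pi-np.pi/2
    print('t',round(s['t'],2),'tcp',p.round(4),'yaw',round(yaw(R),3),'q6',round(s['joint_positions'][5],2),'SHIFT cm',d.round(2),'turn',round(tu,3))
E
python3 - <<'E'
from h import *
L={'vase':((314,182),(323,236),.025),'pot':((452,200),(405,364),.025),'seal':((243,107),(352,168),.025),'tort':((391,107),(446,264),.025),
'round':((392,114),(443,276),0),'square':((244,110),(356,176),0),'oblong':((309,184),(320,241),0),'cross':((445,197),None,0),'pad':((200,191),(268,177),0),'fig':((317,134),(368,229),0)}
for n,(a,b,z) in L.items(): print(n,onplane('top',a,z)[:2].round(3),b and onplane('side',b,z)[:2].round(3))
im=imaging.snapshot('top')
# stand blobs (dark red-brown), top outlines
hsv=cv2.cvtColor(im,cv2.COLOR_RGB2HSV)
crop=cv2.resize(im[60:250,150:500],None,fx=2.2,fy=2.2,interpolation=cv2.INTER_CUBIC)
cv2.imwrite('pics/crop.png',crop[:,:,::-1])
E
```

```text
vase [0.467 0.015] [0.456 0.012]
pot [ 0.425 -0.249] [ 0.43  -0.244]
seal [0.623 0.15 ] [0.621 0.153]
tort [ 0.616 -0.144] [ 0.612 -0.139]
round [ 0.611 -0.151] [ 0.61  -0.146]
square [0.626 0.15 ] [0.635 0.15 ]
oblong [0.469 0.023] [0.458 0.021]
cross [ 0.436 -0.245] None
pad [0.46  0.239] [0.455 0.235]
fig [0.572 0.003] [0.559 0.005]
```

View pics/crop.png

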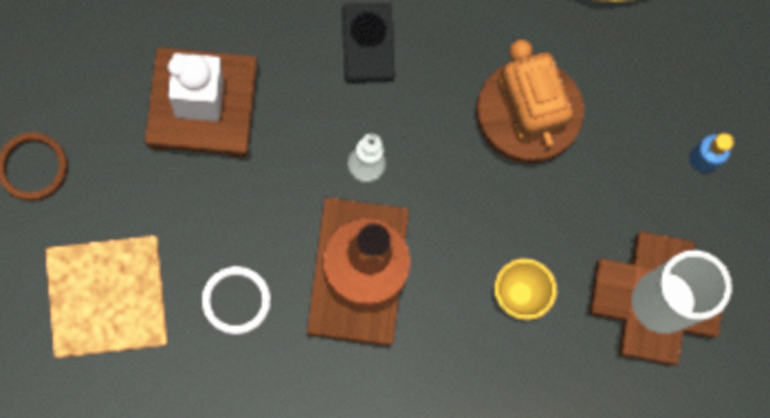

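The crop confirms the reading: the tortoise on the round stand has its head at (520,48) and tail at (548,140), and every stand matches its description. I'll park the tortoise first.

```bash
python3 - <<'E'
from h import *
plan([.614,-.145,.2],0.295+np.pi/2)
E
```

```text
t 1.15 tcp [ 0.2203 -0.6115  0.2313] yaw -1.225 q6 -0.08 SHIFT cm [ 52.85 -30.54   3.13] turn 0.051
```

```bash
python3 -m creep '[{"tx":26,"ty":-15,"tz":1.5},{"tx":52.85,"ty":-30.5,"tz":3.1,"turn":0.05},{"tx":52.85,"ty":-30.5,"tz":3.1,"turn":0.05},{"tx":52.85,"ty":-30.5,"tz":3.1,"turn":0.05},{"tx":52.85,"ty":-30.5,"tz":3.1,"turn":0.05},{"tx":52.85,"ty":-30.5,"tz":3.1,"turn":0.05},{"tx":52.85,"ty":-30.5,"tz":3.1,"turn":0.05},{"tx":52.85,"ty":-30.5,"tz":3.1,"turn":0.05},{"tx":52.85,"ty":-30.5,"tz":3.1,"turn":0.05},{"tx":52.85,"ty":-30.5,"tz":3.1,"turn":0.05}]' 0 30; python3 - <<'E'
from h import *
plan([.614,-.145,.2],0.295+np.pi/2)
E
```

```text
t 1.15 tcp [ 0.2203 -0.6115  0.2313] yaw -1.225 q6 -0.08 SHIFT cm [ 52.85 -30.54   3.13] turn 0.051invalid input at $[0]: expected keys tx, ty, tz, turn
```

```bash
python3 -m creep '[{"tx":26,"ty":-15,"tz":1.5,"turn":0.02},{"tx":52.85,"ty":-30.5,"tz":3.1,"turn":0.05},{"tx":52.85,"ty":-30.5,"tz":3.1,"turn":0.05},{"tx":52.85,"ty":-30.5,"tz":3.1,"turn":0.05},{"tx":52.85,"ty":-30.5,"tz":3.1,"turn":0.05},{"tx":52.85,"ty":-30.5,"tz":3.1,"turn":0.05},{"tx":52.85,"ty":-30.5,"tz":3.1,"turn":0.05},{"tx":52.85,"ty":-30.5,"tz":3.1,"turn":0.05},{"tx":52.85,"ty":-30.5,"tz":3.1,"turn":0.05},{"tx":52.85,"ty":-30.5,"tz":3.1,"turn":0.05}]' 0 30; python3 - <<'E'
from h import *
plan([.614,-.145,.2],0.295+np.pi/2)
E
```

```text
t: 2.15
tool_pos: [0.5437, -0.2283, 0.2062]
ee_rot: [0.0, 0.989, 0.147, 0.0]
force: [0.8, -0.3, 0.9]
finger_gap: 1.0
finger_force: 0.0
t 2.15 tcp [ 0.5437 -0.2283  0.2062] yaw -1.275 q6 0.79 SHIFT cm [ 9.15 -5.92  0.62] turn 0.001
```

```bash
python3 -m creep '[{"tx":9.15,"ty":-5.9,"tz":0.6,"turn":0},{"tx":9.15,"ty":-5.9,"tz":0.6,"turn":0},{"tx":9.15,"ty":-5.9,"tz":0.6,"turn":0},{"tx":9.15,"ty":-5.9,"tz":0.6,"turn":0},{"tx":9.15,"ty":-5.9,"tz":0.6,"turn":0}]'; python3 - <<'E'
from h import *
im=imaging.snapshot('wrist'); cv2.imwrite('pics/w1.png',im[:,:,::-1])
for n,z in [('tortoise',.025),('stand_round',0)]:
    for d in pinpoint(n,'wrist')[:2]: print(n,d['score'],np.round(d['xy']),onplane('wrist',d['xy'],z).round(4))
for z in (.025,.063,.073): print(proj('wrist',[.614,-.145,z]))
hsv=cv2.cvtColor(im,cv2.COLOR_RGB2HSV); print(hsv[::60,::80].tolist()[3])
plan([.614,-.145,.2],0.295+np.pi/2)
E
```

```text
t: 2.65
tool_pos: [0.6125, -0.1476, 0.1999]
ee_rot: [0.0, 0.989, 0.147, -0.0]
force: [-0.2, 0.1, 0.3]
finger_gap: 0.998
finger_force: 0.0
stand_round 0.45 [ 66. 288.] [0.4451 0.026  0.    ]
[273.0905376  184.57175251]
[272.80624774 194.24143173]
[272.71892784 197.21148277]
[[71, 26, 77], [78, 5, 237], [69, 20, 88], [10, 168, 117], [10, 175, 105], [45, 17, 92], [75, 19, 80]]
t 2.8 tcp [ 0.6122 -0.1484  0.2002] yaw -1.277 q6 0.95 SHIFT cm [ 0.27 -0.27  0.02] turn -0.001
```

View pics/w1.png

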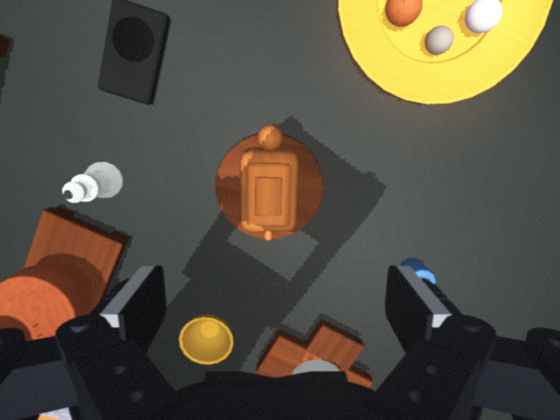

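Close view: the tortoise lies along the image vertical, with head (269,137), tail (268,236) and shell centre about (270,191). The round stand's centre is about (269.5,186), and the oblong stand with the vase is at lower left.

```bash
python3 - <<'E'
from h import *
t=onplane('wrist',(270,191),.055);r=onplane('wrist',(269.5,186),.025); print(t,r)
plan([t[0],t[1],.029],0.295+np.pi/2)
E
```

```text
[ 0.61412535 -0.14256933  0.055     ] [ 0.61186716 -0.14234706  0.025     ]
t 2.8 tcp [ 0.6122 -0.1484  0.2002] yaw -1.277 q6 0.95 SHIFT cm [ 0.35 -0.51 17.12] turn -0.001
```

```bash
python3 -m creep '[{"tx":0.35,"ty":-0.45,"tz":5,"turn":0},{"tx":0.35,"ty":-0.45,"tz":9,"turn":0},{"tx":0.35,"ty":-0.45,"tz":13,"turn":0},{"tx":0.35,"ty":-0.45,"tz":15.5,"turn":0},{"tx":0.35,"ty":-0.45,"tz":17,"turn":0},{"tx":0.35,"ty":-0.45,"tz":17,"turn":0},{"tx":0.35,"ty":-0.45,"tz":17,"turn":0},{"tx":0.35,"ty":-0.45,"tz":17,"turn":0}]' && python3 -m creep '[{"tx":0,"ty":0,"tz":0,"turn":0},{"tx":0,"ty":0,"tz":0,"turn":0},{"tx":0,"ty":0,"tz":0,"turn":0},{"tx":0,"ty":0,"tz":0,"turn":0},{"tx":0,"ty":0,"tz":0,"turn":0},{"tx":0,"ty":0,"tz":0,"turn":0},{"tx":0,"ty":0,"tz":0,"turn":0},{"tx":0,"ty":0,"tz":0,"turn":0}]' 1 30
```

```text
t: 3.6
tool_pos: [0.6166, -0.1425, 0.0325]
ee_rot: [0.001, 0.989, 0.147, 0.002]
force: [-0.7, 0.5, -0.9]
finger_gap: 0.998
finger_force: 0.0
t: 4.4
tool_pos: [0.6156, -0.1418, 0.031]
ee_rot: [0.0, 0.989, 0.147, 0.001]
force: [-0.9, 0.5, 5.0]
finger_gap: 0.536
finger_force: 32.4
```

```bash
python3 -m creep '[{"tx":0,"ty":0,"tz":-1,"turn":0},{"tx":0,"ty":0,"tz":-4,"turn":0},{"tx":0,"ty":0,"tz":-8,"turn":0},{"tx":0,"ty":0,"tz":-12,"turn":0},{"tx":0,"ty":0,"tz":-16,"turn":0},{"tx":0,"ty":0,"tz":-17,"turn":0},{"tx":0,"ty":0,"tz":-17,"turn":0}]' && python3 - <<'E'
from h import *
plan([.458,.237,.2])
print(status.get_state()['finger_gap'])
E
```

```text
t: 5.1
tool_pos: [0.6157, -0.1419, 0.2019]
ee_rot: [0.001, 0.989, 0.147, 0.002]
force: [-0.3, -0.4, -2.1]
finger_gap: 0.535
finger_force: 31.7
t 5.1 tcp [ 0.6157 -0.1419  0.2019] yaw -1.275 q6 0.96 SHIFT cm [ -4.04 -40.85   0.09] turn 0
0.5352063688207992
```

```bash
python3 -m creep '[{"tx":-0.2,"ty":-2,"tz":0,"turn":0},{"tx":-0.6,"ty":-6,"tz":0,"turn":0},{"tx":-1,"ty":-10,"tz":0,"turn":0},{"tx":-1.5,"ty":-15,"tz":0,"turn":0},{"tx":-2,"ty":-20,"tz":0,"turn":0},{"tx":-2.5,"ty":-25,"tz":0,"turn":0},{"tx":-3,"ty":-30,"tz":0,"turn":0},{"tx":-3.5,"ty":-35,"tz":0,"turn":0},{"tx":-3.8,"ty":-38.5,"tz":0,"turn":0},{"tx":-4,"ty":-40.85,"tz":0,"turn":0}]' && python3 -m creep '[{"tx":0,"ty":0,"tz":0,"turn":0},{"tx":0,"ty":0,"tz":0,"turn":0},{"tx":0,"ty":0,"tz":0,"turn":0}]' && python3 - <<'E'
from h import *
im=imaging.snapshot('wrist'); cv2.imwrite('pics/w2.png',im[:,:,::-1])
plan([.458,.237,.011])
for d in pinpoint('pad','wrist')[:2]: print(d['score'],np.round(d['xy']),onplane('wrist',d['xy'],0).round(4))
E
```

```text
t: 6.1
tool_pos: [0.4536, 0.2394, 0.1961]
ee_rot: [0.0, 0.989, 0.149, -0.003]
force: [1.3, -0.1, -3.0]
finger_gap: 0.536
finger_force: 31.7
t: 6.4
tool_pos: [0.4568, 0.2366, 0.1982]
ee_rot: [0.0, 0.989, 0.147, -0.001]
force: [-0.1, -0.1, -2.2]
finger_gap: 0.532
finger_force: 31.7
t 6.45 tcp [0.4572 0.2365 0.1987] yaw -1.276 q6 1.65 SHIFT cm [ 0.13 -0.03 18.77] turn 0
```

```bash
python3 -m creep '[{"tx":0.1,"ty":0,"tz":4,"turn":0},{"tx":0.1,"ty":0,"tz":8.5,"turn":0},{"tx":0.1,"ty":0,"tz":13,"turn":0},{"tx":0.1,"ty":0,"tz":16,"turn":0},{"tx":0.1,"ty":0,"tz":17.5,"turn":0},{"tx":0.1,"ty":0,"tz":18.2,"turn":0},{"tx":0.1,"ty":0,"tz":18.2,"turn":0},{"tx":0.1,"ty":0,"tz":18.2,"turn":0}]' && python3 -m creep '[{"tx":0,"ty":0,"tz":0.2,"turn":0},{"tx":0,"ty":0,"tz":0.4,"turn":0},{"tx":0,"ty":0,"tz":0.6,"turn":0},{"tx":0,"ty":0,"tz":0.6,"turn":0},{"tx":0,"ty":0,"tz":0.6,"turn":0}]'
```

```text
t: 7.3
tool_pos: [0.4602, 0.2382, 0.0199]
ee_rot: [-0.0, 0.989, 0.147, 0.002]
force: [-0.6, 0.2, -1.1]
finger_gap: 0.538
finger_force: 31.7
t: 7.8
tool_pos: [0.4585, 0.2377, 0.0119]
ee_rot: [0.0, 0.989, 0.147, -0.0]
force: [-0.4, -1.1, -2.6]
finger_gap: 0.535
finger_force: 31.7
```

```bash
python3 -m creep '[{"tx":0,"ty":0,"tz":0.1,"turn":0},{"tx":0,"ty":0,"tz":0.2,"turn":0},{"tx":0,"ty":0,"tz":0.2,"turn":0},{"tx":0,"ty":0,"tz":0.2,"turn":0}]'
```

```text
t: 8.2
tool_pos: [0.4587, 0.2378, 0.01]
ee_rot: [-0.0, 0.989, 0.147, 0.0]
force: [-0.2, 0.5, -1.6]
finger_gap: 0.531
finger_force: 31.8
```

```bash
python3 -m creep '[{"tx":0,"ty":0,"tz":0.1,"turn":0},{"tx":0,"ty":0,"tz":0.2,"turn":0},{"tx":0,"ty":0,"tz":0.2,"turn":0}]'; python3 -m creep '[{"tx":0,"ty":0,"tz":0,"turn":0},{"tx":0,"ty":0,"tz":0,"turn":0},{"tx":0,"ty":0,"tz":0,"turn":0},{"tx":0,"ty":0,"tz":0,"turn":0},{"tx":0,"ty":0,"tz":0,"turn":0},{"tx":0,"ty":0,"tz":0,"turn":0}]' 0;  python3 -m creep '[{"tx":0,"ty":0,"tz":-2,"turn":0},{"tx":0,"ty":0,"tz":-6,"turn":0},{"tx":0,"ty":0,"tz":-11,"turn":0},{"tx":0,"ty":0,"tz":-16,"turn":0},{"tx":0,"ty":0,"tz":-21,"turn":0},{"tx":0,"ty":0,"tz":-24,"turn":0},{"tx":0,"ty":0,"tz":-24,"turn":0},{"tx":0,"ty":0,"tz":-24,"turn":0}]'
python3 - <<'E'
from h import *
im=imaging.snapshot('wrist'); cv2.imwrite('pics/w2.png',im[:,:,::-1])
for n,z in [('tortoise',.004),('pad',0)]:
    for d in pinpoint(n,'wrist')[:2]: print(n,d['score'],np.round(d['xy']),onplane('wrist',d['xy'],z).round(4))
plan([.455,.018,.25],0)
E
```

```text
t: 8.5
tool_pos: [0.4586, 0.2378, 0.0099]
ee_rot: [0.0, 0.989, 0.147, -0.001]
force: [-8.1, -2.7, 13.8]
finger_gap: 0.529
finger_force: 33.5
t: 9.1
tool_pos: [0.4585, 0.2377, 0.0078]
ee_rot: [0.0, 0.989, 0.147, -0.0]
force: [-0.3, 0.1, 0.7]
finger_gap: 1.001
finger_force: 0.0
t: 9.9
tool_pos: [0.4588, 0.2378, 0.2485]
ee_rot: [-0.0, 0.989, 0.147, 0.001]
force: [-0.6, -0.3, -0.3]
finger_gap: 0.998
finger_force: 0.0
tortoise 0.91 [274. 173.] [0.4574 0.24   0.004 ]
tortoise 0.44 [407.  32.] [0.6249 0.1576 0.004 ]
t 10.05 tcp [0.4575 0.2373 0.2455] yaw -1.275 q6 1.65 SHIFT cm [-6.64 20.9  -0.42] turn -1.275
```

```bash
python3 -m creep '[{"tx":-1.3,"ty":4,"tz":-0.2,"turn":0},{"tx":-2.6,"ty":8,"tz":-0.4,"turn":0},{"tx":-4,"ty":12.5,"tz":-0.4,"turn":0},{"tx":-5.5,"ty":17,"tz":-0.4,"turn":0},{"tx":-6.4,"ty":20,"tz":-0.4,"turn":0},{"tx":-6.6,"ty":20.9,"tz":-0.4,"turn":0},{"tx":-6.6,"ty":20.9,"tz":-0.4,"turn":0},{"tx":-6.6,"ty":20.9,"tz":-0.4,"turn":0},{"tx":-6.6,"ty":20.9,"tz":-0.4,"turn":0}]'
python3 - <<'E'
from h import *
im=imaging.snapshot('wrist'); cv2.imwrite('pics/w3.png',im[:,:,::-1])
for n,z in [('vase',.025),('stand_oblong',0)]:
    for d in pinpoint(n,'wrist')[:2]: print(n,d['score'],np.round(d['xy']),onplane('wrist',d['xy'],z).round(4))
plan([.455,.018,.25])
print(proj('wrist',[.462,.016,.145]),proj('wrist',[.462,.016,.025]))
E
```

```text
t: 10.95
tool_pos: [0.4563, 0.0198, 0.2515]
ee_rot: [-0.0, 0.989, 0.148, -0.0]
force: [0.0, -0.2, -0.5]
finger_gap: 0.998
finger_force: 0.0
vase 0.6 [284. 175.] [0.4608 0.0127 0.025 ]
stand_oblong 0.57 [275. 165.] [0.4639 0.0236 0.    ]
t 11.1 tcp [0.4564 0.0196 0.2519] yaw -1.273 q6 1.2 SHIFT cm [-0.18  0.11  0.19] turn 0
[283.76447866 201.66004402] [281.19976655 172.85431066]
```

View pics/w3.png

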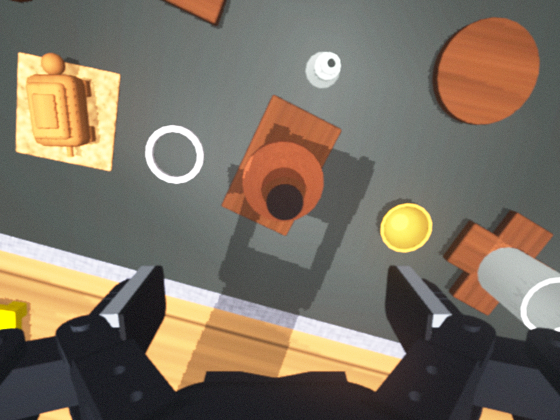

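The view shows the neck rim at (284,202) and the oblong stand's corners at (275,96), (341,130), (289,236) and (221,205). The free round stand is centred at about (488,71), and the tortoise stands well on the pad.

```bash
python3 - <<'E'
from h import *
v=onplane('wrist',(284.3,202),.145); print(v)
c=[onplane('wrist',p,.025)[:2] for p in [(275,96),(341,130),(289,236),(221,205)]]
print('oblong',np.mean(c,0), [np.linalg.norm(c[i]-c[(i+1)%4]) for i in range(4)],'long axis',np.arctan2(*(c[0]-c[3])[::-1]))
print('round',onplane('wrist',(488,71),.025))
plan([v[0],v[1],.107])
E
```

```text
[0.46187596 0.01556994 0.145     ]
oblong [0.46563092 0.01748214] [np.float64(0.07217316806749936), np.float64(0.12077121430886145), np.float64(0.07847359369201846), np.float64(0.12157154818147974)] long axis -0.18160043241852283
round [ 0.61140168 -0.1415625   0.025     ]
t 11.1 tcp [0.4564 0.0196 0.2519] yaw -1.273 q6 1.2 SHIFT cm [ 0.41  0.54 14.49] turn 0
```

```bash
python3 -m creep '[{"tx":0.4,"ty":0.5,"tz":2,"turn":0},{"tx":0.4,"ty":0.5,"tz":5,"turn":0},{"tx":0.4,"ty":0.5,"tz":8.5,"turn":0},{"tx":0.4,"ty":0.5,"tz":11.5,"turn":0},{"tx":0.4,"ty":0.5,"tz":13.5,"turn":0},{"tx":0.4,"ty":0.5,"tz":14.4,"turn":0},{"tx":0.4,"ty":0.5,"tz":14.4,"turn":0},{"tx":0.4,"ty":0.5,"tz":14.4,"turn":0}]' && python3 -m creep '[{"tx":0,"ty":0,"tz":0,"turn":0},{"tx":0,"ty":0,"tz":0,"turn":0},{"tx":0,"ty":0,"tz":0,"turn":0},{"tx":0,"ty":0,"tz":0,"turn":0},{"tx":0,"ty":0,"tz":0,"turn":0},{"tx":0,"ty":0,"tz":0,"turn":0},{"tx":0,"ty":0,"tz":0,"turn":0},{"tx":0,"ty":0,"tz":0,"turn":0},{"tx":0,"ty":0,"tz":0,"turn":0}]' 1 50 && python3 -m creep '[{"tx":0,"ty":0,"tz":-1,"turn":0},{"tx":0,"ty":0,"tz":-3,"turn":0},{"tx":0,"ty":0,"tz":-6,"turn":0},{"tx":0,"ty":0,"tz":-9,"turn":0},{"tx":0,"ty":0,"tz":-11,"turn":0},{"tx":0,"ty":0,"tz":-11,"turn":0},{"tx":0,"ty":0,"tz":-11,"turn":0}]'; python3 - <<'E'
from h import *
plan([.6115,-.142,.22])
E
```

```text
t: 11.9
tool_pos: [0.4625, 0.0151, 0.1091]
ee_rot: [0.0, 0.989, 0.148, 0.001]
force: [0.7, -0.3, 0.2]
finger_gap: 1.004
finger_force: 0.0
t: 12.8
tool_pos: [0.4623, 0.0149, 0.1089]
ee_rot: [0.0, 0.989, 0.147, 0.001]
force: [0.7, 0.5, 6.8]
finger_gap: 0.408
finger_force: 50.4
t: 13.5
tool_pos: [0.4608, 0.015, 0.2166]
ee_rot: [-0.0, 0.989, 0.147, -0.001]
force: [-0.3, -0.2, -3.7]
finger_gap: 0.406
finger_force: 50.4
t 13.5 tcp [0.4608 0.015  0.2166] yaw -1.275 q6 1.19 SHIFT cm [ 9.84 19.41 -0.37] turn 0
```

```bash
python3 -m creep '[{"tx":0.8,"ty":1.5,"tz":-0.2,"turn":0},{"tx":2,"ty":4,"tz":-0.3,"turn":0},{"tx":3.5,"ty":7,"tz":-0.4,"turn":0},{"tx":5,"ty":10,"tz":-0.4,"turn":0},{"tx":6.5,"ty":13,"tz":-0.4,"turn":0},{"tx":8,"ty":16,"tz":-0.4,"turn":0},{"tx":9.2,"ty":18.2,"tz":-0.4,"turn":0},{"tx":9.8,"ty":19.4,"tz":-0.4,"turn":0},{"tx":9.8,"ty":19.4,"tz":-0.4,"turn":0},{"tx":9.8,"ty":19.4,"tz":-0.4,"turn":0}]';  python3 - <<'E'
from h import *
imaging.snapshot('top')
plan([.6115,-.142,.109])
E
```

```text
t: 14.5
tool_pos: [0.6112, -0.1418, 0.2205]
ee_rot: [-0.001, 0.989, 0.147, -0.001]
force: [-0.3, 0.3, -4.1]
finger_gap: 0.41
finger_force: 50.8
t 14.55 tcp [ 0.6111 -0.1414  0.221 ] yaw -1.275 q6 0.96 SHIFT cm [ 0.04  0.08 11.2 ] turn 0
```

```bash
python3 -m creep '[{"tx":0,"ty":0,"tz":2,"turn":0},{"tx":0,"ty":0,"tz":5,"turn":0},{"tx":0,"ty":0,"tz":8,"turn":0},{"tx":0,"ty":0,"tz":9.8,"turn":0},{"tx":0,"ty":0,"tz":10.4,"turn":0},{"tx":0,"ty":0,"tz":10.4,"turn":0},{"tx":0,"ty":0,"tz":10.4,"turn":0}]'; python3 -m creep '[{"tx":0,"ty":0,"tz":0.2,"turn":0},{"tx":0,"ty":0,"tz":0.4,"turn":0},{"tx":0,"ty":0,"tz":0.6,"turn":0},{"tx":0,"ty":0,"tz":0.6,"turn":0},{"tx":0,"ty":0,"tz":0.6,"turn":0}]'; python3 -m creep '[{"tx":0,"ty":0,"tz":0.1,"turn":0},{"tx":0,"ty":0,"tz":0.15,"turn":0},{"tx":0,"ty":0,"tz":0.15,"turn":0}]'
```

```text
t: 15.25
tool_pos: [0.6127, -0.1419, 0.1196]
ee_rot: [0.001, 0.989, 0.148, 0.001]
force: [0.5, 0.7, -3.6]
finger_gap: 0.408
finger_force: 50.9
t: 15.75
tool_pos: [0.6119, -0.1421, 0.1119]
ee_rot: [-0.0, 0.989, 0.147, -0.0]
force: [0.3, -0.4, -3.3]
finger_gap: 0.41
finger_force: 50.9
t: 16.05
tool_pos: [0.6119, -0.142, 0.1103]
ee_rot: [-0.0, 0.989, 0.147, -0.0]
force: [0.8, 0.2, -3.7]
finger_gap: 0.409
finger_force: 50.9
```

```bash
python3 -m creep '[{"tx":0,"ty":0,"tz":0.1,"turn":0},{"tx":0,"ty":0,"tz":0.2,"turn":0},{"tx":0,"ty":0,"tz":0.2,"turn":0}]'
```

```text
t: 16.35
tool_pos: [0.6121, -0.1421, 0.109]
ee_rot: [0.0, 0.989, 0.147, 0.0]
force: [-2.1, 0.4, -0.1]
finger_gap: 0.41
finger_force: 51.2
```

Contact is beginning, so I'll release and rise.

```bash
python3 -m creep '[{"tx":0,"ty":0,"tz":0.05,"turn":0},{"tx":0,"ty":0,"tz":0.05,"turn":0},{"tx":0,"ty":0,"tz":0.05,"turn":0},{"tx":0,"ty":0,"tz":0.05,"turn":0},{"tx":0,"ty":0,"tz":0.05,"turn":0},{"tx":0,"ty":0,"tz":0.05,"turn":0},{"tx":0,"ty":0,"tz":0.05,"turn":0}]' 0;  python3 -m creep '[{"tx":0,"ty":0,"tz":-2,"turn":0},{"tx":0,"ty":0,"tz":-6,"turn":0},{"tx":0,"ty":0,"tz":-10,"turn":0},{"tx":0,"ty":0,"tz":-13.5,"turn":0},{"tx":0,"ty":0,"tz":-13.5,"turn":0},{"tx":0,"ty":0,"tz":-13.5,"turn":0}]'
python3 - <<'E'
from h import *
im=imaging.snapshot('wrist'); cv2.imwrite('pics/w4.png',im[:,:,::-1])
plan([.459,.238,.2])
print(proj('wrist',[.6115,-.142,.145]))
E
```

```text
t: 17.05
tool_pos: [0.6119, -0.1421, 0.108]
ee_rot: [0.0, 0.989, 0.147, 0.0]
force: [-0.2, -0.2, 0.4]
finger_gap: 0.998
finger_force: 0.0
t: 17.65
tool_pos: [0.6124, -0.1422, 0.2443]
ee_rot: [0.001, 0.989, 0.147, 0.001]
force: [1.1, 0.2, -0.0]
finger_gap: 1.001
finger_force: 0.0
t 17.7 tcp [ 0.6116 -0.142   0.2422] yaw -1.275 q6 0.96 SHIFT cm [ -3.51 -40.79   4.25] turn 0
[276.64294796 211.37729893]
```

View pics/w4.png

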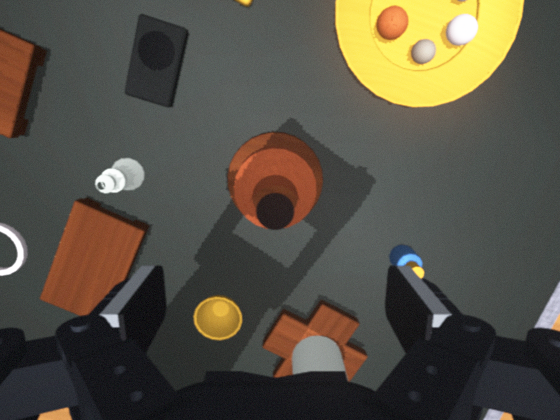

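The vase stands upright and centred on the round stand, with its neck at (275,210), and the oblong stand at (95,255) is free. I'll go back for the tortoise.

```bash
python3 -m creep '[{"tx":-0.4,"ty":-4,"tz":0,"turn":0},{"tx":-0.8,"ty":-9,"tz":0,"turn":0},{"tx":-1.2,"ty":-14,"tz":0,"turn":0},{"tx":-1.6,"ty":-19,"tz":0.5,"turn":0},{"tx":-2,"ty":-24,"tz":1,"turn":0},{"tx":-2.5,"ty":-29,"tz":2,"turn":0},{"tx":-3,"ty":-34,"tz":3,"turn":0},{"tx":-3.5,"ty":-39,"tz":4,"turn":0},{"tx":-3.5,"ty":-40.8,"tz":4.2,"turn":0},{"tx":-3.5,"ty":-40.8,"tz":4.2,"turn":0}]'; python3 -m creep '[{"tx":0,"ty":0,"tz":0,"turn":0},{"tx":0,"ty":0,"tz":0,"turn":0},{"tx":0,"ty":0,"tz":0,"turn":0}]'
python3 - <<'E'
from h import *
plan([.4586,.2378,.010])
E
```

```text
t: 18.7
tool_pos: [0.4567, 0.2397, 0.1976]
ee_rot: [0.0, 0.989, 0.15, -0.003]
force: [0.8, 0.2, -0.5]
finger_gap: 1.0
finger_force: 0.0
t: 19.0
tool_pos: [0.46, 0.2369, 0.2008]
ee_rot: [0.0, 0.989, 0.146, -0.0]
force: [0.0, 0.2, -1.1]
finger_gap: 1.002
finger_force: 0.0
t 19.0 tcp [0.46   0.2369 0.2008] yaw -1.277 q6 1.65 SHIFT cm [-0.1  -0.13 19.08] turn 0
```

```bash
python3 -m creep '[{"tx":-0.1,"ty":-0.1,"tz":4,"turn":0},{"tx":-0.1,"ty":-0.1,"tz":8.5,"turn":0},{"tx":-0.1,"ty":-0.1,"tz":13,"turn":0},{"tx":-0.1,"ty":-0.1,"tz":16.5,"turn":0},{"tx":-0.1,"ty":-0.1,"tz":18.5,"turn":0},{"tx":-0.1,"ty":-0.1,"tz":19,"turn":0},{"tx":-0.1,"ty":-0.1,"tz":19,"turn":0},{"tx":-0.1,"ty":-0.1,"tz":19,"turn":0}]' && python3 -m creep '[{"tx":0,"ty":0,"tz":0,"turn":0},{"tx":0,"ty":0,"tz":0,"turn":0},{"tx":0,"ty":0,"tz":0,"turn":0},{"tx":0,"ty":0,"tz":0,"turn":0},{"tx":0,"ty":0,"tz":0,"turn":0},{"tx":0,"ty":0,"tz":0,"turn":0},{"tx":0,"ty":0,"tz":0,"turn":0},{"tx":0,"ty":0,"tz":0,"turn":0}]' 1 30 && python3 -m creep '[{"tx":0,"ty":0,"tz":-1,"turn":0},{"tx":0,"ty":0,"tz":-3.5,"turn":0},{"tx":0,"ty":0,"tz":-7,"turn":0},{"tx":0,"ty":0,"tz":-10,"turn":0},{"tx":0,"ty":0,"tz":-12,"turn":0},{"tx":0,"ty":0,"tz":-12,"turn":0},{"tx":0,"ty":0,"tz":-12,"turn":0}]'; python3 - <<'E'
from h import *
plan([.4656,.0175,.13],-.1816+np.pi/2)
E
```

```text
t: 19.8
tool_pos: [0.4598, 0.2388, 0.0126]
ee_rot: [-0.0, 0.989, 0.147, 0.001]
force: [-0.5, -0.4, 0.4]
finger_gap: 1.0
finger_force: 0.0
t: 20.6
tool_pos: [0.4591, 0.239, 0.0122]
ee_rot: [-0.0, 0.989, 0.147, 0.001]
force: [-1.0, -0.2, 6.4]
finger_gap: 0.538
finger_force: 32.2
t: 21.3
tool_pos: [0.4577, 0.2385, 0.1304]
ee_rot: [0.0, 0.989, 0.147, -0.0]
force: [0.2, -0.1, -1.8]
finger_gap: 0.532
finger_force: 31.4
t 21.3 tcp [0.4577 0.2385 0.1304] yaw -1.275 q6 1.65 SHIFT cm [-5.69 21.37  0.04] turn 0.477
```

```bash
python3 -m creep '[{"tx":-0.5,"ty":2,"tz":0,"turn":0.05},{"tx":-1.3,"ty":5,"tz":0,"turn":0.12},{"tx":-2.2,"ty":8.5,"tz":0,"turn":0.2},{"tx":-3.2,"ty":12,"tz":0,"turn":0.28},{"tx":-4.2,"ty":15.5,"tz":0,"turn":0.36},{"tx":-5,"ty":18.5,"tz":0,"turn":0.43},{"tx":-5.5,"ty":20.6,"tz":0,"turn":0.477},{"tx":-5.7,"ty":21.4,"tz":0,"turn":0.477},{"tx":-5.7,"ty":21.4,"tz":0,"turn":0.477},{"tx":-5.7,"ty":21.4,"tz":0,"turn":0.477}]'; python3 - <<'E'
from h import *
imaging.snapshot('top')
plan([.4656,.0175,.033],-.1816+np.pi/2)
E
```

```text
t: 22.3
tool_pos: [0.4654, 0.018, 0.1298]
ee_rot: [-0.0, 0.996, -0.09, -0.001]
force: [0.1, 0.3, -1.3]
finger_gap: 0.531
finger_force: 31.6
t 22.35 tcp [0.4656 0.0182 0.1301] yaw -1.751 q6 1.67 SHIFT cm [0.03 0.07 9.71] turn 0.002
```

```bash
python3 -m creep '[{"tx":0,"ty":0.05,"tz":2,"turn":0},{"tx":0,"ty":0.05,"tz":5,"turn":0},{"tx":0,"ty":0.05,"tz":7.5,"turn":0},{"tx":0,"ty":0.05,"tz":8.8,"turn":0},{"tx":0,"ty":0.05,"tz":8.9,"turn":0},{"tx":0,"ty":0.05,"tz":8.9,"turn":0},{"tx":0,"ty":0.05,"tz":8.9,"turn":0}]'; python3 -m creep '[{"tx":0,"ty":0,"tz":0.2,"turn":0},{"tx":0,"ty":0,"tz":0.4,"turn":0},{"tx":0,"ty":0,"tz":0.6,"turn":0},{"tx":0,"ty":0,"tz":0.6,"turn":0},{"tx":0,"ty":0,"tz":0.6,"turn":0}]'; python3 -m creep '[{"tx":0,"ty":0,"tz":0.1,"turn":0},{"tx":0,"ty":0,"tz":0.15,"turn":0},{"tx":0,"ty":0,"tz":0.15,"turn":0}]'
```

```text
t: 23.05
tool_pos: [0.4674, 0.017, 0.0435]
ee_rot: [-0.0, 0.996, -0.09, 0.001]
force: [-0.2, 0.4, -2.2]
finger_gap: 0.533
finger_force: 31.5
t: 23.55
tool_pos: [0.466, 0.0168, 0.0359]
ee_rot: [-0.0, 0.996, -0.091, -0.0]
force: [-1.2, 0.6, -2.7]
finger_gap: 0.536
finger_force: 31.5
t: 23.85
tool_pos: [0.466, 0.0169, 0.0344]
ee_rot: [0.0, 0.996, -0.09, -0.0]
force: [0.6, 0.3, -1.8]
finger_gap: 0.536
finger_force: 31.5
```

```bash
python3 -m creep '[{"tx":0,"ty":0,"tz":0.1,"turn":0},{"tx":0,"ty":0,"tz":0.15,"turn":0},{"tx":0,"ty":0,"tz":0.15,"turn":0}]';python3 -m creep '[{"tx":0,"ty":0,"tz":0.1,"turn":0},{"tx":0,"ty":0,"tz":0.1,"turn":0}]'
```

```text
t: 24.15
tool_pos: [0.4661, 0.0169, 0.0332]
ee_rot: [0.0, 0.996, -0.09, -0.0]
force: [-1.8, 0.3, 0.3]
finger_gap: 0.532
finger_force: 31.9
t: 24.35
tool_pos: [0.4662, 0.0169, 0.0332]
ee_rot: [0.0, 0.996, -0.09, -0.0]
force: [-5.9, -0.4, 8.8]
finger_gap: 0.539
finger_force: 32.8
```

```bash
python3 -m creep '[{"tx":0,"ty":0,"tz":0,"turn":0},{"tx":0,"ty":0,"tz":0,"turn":0},{"tx":0,"ty":0,"tz":0,"turn":0},{"tx":0,"ty":0,"tz":0,"turn":0},{"tx":0,"ty":0,"tz":0,"turn":0},{"tx":0,"ty":0,"tz":0,"turn":0}]' 0;  python3 -m creep '[{"tx":0,"ty":0,"tz":-2,"turn":0},{"tx":0,"ty":0,"tz":-6,"turn":0},{"tx":0,"ty":0,"tz":-10,"turn":0},{"tx":0,"ty":0,"tz":-15,"turn":0},{"tx":0,"ty":0,"tz":-18,"turn":0},{"tx":0,"ty":0,"tz":-18,"turn":0},{"tx":0,"ty":0,"tz":-18,"turn":0}]'
python3 - <<'E'
from h import *
plan([.622,.151,.22],np.pi/2-.05)
E
```

```text
t: 24.95
tool_pos: [0.466, 0.0169, 0.0319]
ee_rot: [-0.0, 0.996, -0.09, -0.0]
force: [-0.1, 0.0, 0.1]
finger_gap: 0.997
finger_force: 0.0
t: 25.65
tool_pos: [0.4663, 0.0168, 0.2125]
ee_rot: [0.0, 0.996, -0.09, 0.001]
force: [0.2, 0.2, -0.2]
finger_gap: 0.998
finger_force: 0.0
t 25.65 tcp [0.4663 0.0168 0.2125] yaw -1.752 q6 1.67 SHIFT cm [ 12.9  -16.    -0.72] turn -0.131
```

```bash
python3 -m creep '[{"tx":2.5,"ty":-3,"tz":-0.3,"turn":0},{"tx":5.3,"ty":-6.6,"tz":-0.7,"turn":-0.06},{"tx":8.4,"ty":-10.4,"tz":-0.7,"turn":-0.13},{"tx":11.2,"ty":-13.9,"tz":-0.7,"turn":-0.13},{"tx":12.9,"ty":-16,"tz":-0.7,"turn":-0.13},{"tx":12.9,"ty":-16,"tz":-0.7,"turn":-0.13},{"tx":12.9,"ty":-16,"tz":-0.7,"turn":-0.13},{"tx":12.9,"ty":-16,"tz":-0.7,"turn":-0.13}]'
python3 - <<'E'
from h import *
im=imaging.snapshot('wrist'); cv2.imwrite('pics/w5.png',im[:,:,::-1])
for n,z in [('seal',.025),('stand_square',0),('tortoise',.025),('stand_oblong',0)]:
    for d in pinpoint(n,'wrist')[:2]: print(n,round(d['score'],2),np.round(d['xy']),onplane('wrist',d['xy'],z).round(4))
plan([.622,.151,.22])
E
```

```text
t: 26.45
tool_pos: [0.6205, 0.1503, 0.2173]
ee_rot: [0.0, 1.0, -0.026, -0.001]
force: [0.3, -0.2, 0.3]
finger_gap: 0.999
finger_force: 0.0
seal 0.97 [269. 180.] [0.6243 0.1569 0.025 ]
t 26.7 tcp [0.6214 0.1504 0.2193] yaw -1.623 q6 1.78 SHIFT cm [ 0.06 -0.06 -0.07] turn 0
```

View pics/w5.png

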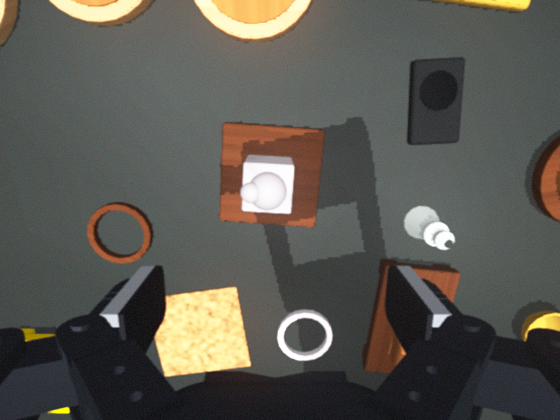

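The seal's top face is centred at about (268,189) and nearly square to the image. The square stand's corners are at (223,122), (325,128), (317,227) and (220,220), and the pad at (203,332) is free.

```bash
python3 - <<'E'
from h import *
v=onplane('wrist',(268,189),.075); print(v)
c=[onplane('wrist',p,.025)[:2] for p in [(223,122),(325,128),(317,227),(220,220)]]
print('square',np.mean(c,0), [np.linalg.norm(c[i]-c[(i+1)%4]).round(4) for i in range(4)])
im=imaging.snapshot('wrist'); sub=im[120:230,210:330].astype(int)
m=((sub.min(2)>225)).astype(np.uint8); print(m.sum(),cv2.minAreaRect(cv2.findNonZero(m)))
plan([v[0],v[1],.036])
E
```

```text
[0.62682686 0.15678088 0.075     ]
square [0.62828867 0.15462466] [np.float64(0.0911), np.float64(0.093), np.float64(0.0931), np.float64(0.0913)]
2008 ((57.6553840637207, 68.70307922363281), (49.31284713745117, 47.815155029296875), 3.1798300743103027)
t 26.75 tcp [0.6215 0.1505 0.2193] yaw -1.623 q6 1.78 SHIFT cm [ 0.49 -0.65 18.33] turn 0
```

```bash
python3 -m creep '[{"tx":0.5,"ty":-0.65,"tz":4,"turn":0.05},{"tx":0.5,"ty":-0.65,"tz":8.5,"turn":0.05},{"tx":0.5,"ty":-0.65,"tz":13,"turn":0.05},{"tx":0.5,"ty":-0.65,"tz":16.5,"turn":0.05},{"tx":0.5,"ty":-0.65,"tz":18,"turn":0.05},{"tx":0.5,"ty":-0.65,"tz":18.6,"turn":0.05},{"tx":0.5,"ty":-0.65,"tz":18.6,"turn":0.05},{"tx":0.5,"ty":-0.65,"tz":18.6,"turn":0.05}]' && python3 -m creep '[{"tx":0,"ty":0,"tz":0,"turn":0},{"tx":0,"ty":0,"tz":0,"turn":0},{"tx":0,"ty":0,"tz":0,"turn":0},{"tx":0,"ty":0,"tz":0,"turn":0},{"tx":0,"ty":0,"tz":0,"turn":0},{"tx":0,"ty":0,"tz":0,"turn":0},{"tx":0,"ty":0,"tz":0,"turn":0},{"tx":0,"ty":0,"tz":0,"turn":0}]' 1 40 && python3 -m creep '[{"tx":0,"ty":0,"tz":-1,"turn":0},{"tx":0,"ty":0,"tz":-3.5,"turn":0},{"tx":0,"ty":0,"tz":-7,"turn":0},{"tx":0,"ty":0,"tz":-9,"turn":0},{"tx":0,"ty":0,"tz":-9,"turn":0},{"tx":0,"ty":0,"tz":-9,"turn":0}]'; python3 - <<'E'
from h import *
plan([.458,.238,.12])
E
```

```text
t: 27.55
tool_pos: [0.6289, 0.1575, 0.0356]
ee_rot: [-0.0, 0.999, -0.051, 0.002]
force: [0.2, -1.0, 0.3]
finger_gap: 1.0
finger_force: 0.0
t: 28.35
tool_pos: [0.6278, 0.1572, 0.034]
ee_rot: [-0.0, 0.999, -0.051, 0.001]
force: [-0.8, -0.2, 5.9]
finger_gap: 0.466
finger_force: 42.0
t: 28.95
tool_pos: [0.6264, 0.1572, 0.122]
ee_rot: [0.0, 0.999, -0.051, -0.001]
force: [-0.6, -0.6, -3.9]
finger_gap: 0.47
finger_force: 41.4
t 28.95 tcp [0.6264 0.1572 0.122 ] yaw -1.672 q6 1.83 SHIFT cm [-17.57  -6.34   0.22] turn 0
```

```bash
python3 -m creep '[{"tx":-2,"ty":-0.7,"tz":0,"turn":0},{"tx":-5,"ty":-1.8,"tz":0,"turn":0},{"tx":-8.5,"ty":-3,"tz":0,"turn":0},{"tx":-12,"ty":-4.3,"tz":0,"turn":0},{"tx":-15,"ty":-5.4,"tz":0,"turn":0},{"tx":-17,"ty":-6.1,"tz":0,"turn":0},{"tx":-17.5,"ty":-6.3,"tz":0,"turn":0},{"tx":-17.5,"ty":-6.3,"tz":0,"turn":0},{"tx":-17.5,"ty":-6.3,"tz":0,"turn":0}]'; python3 -m creep '[{"tx":0,"ty":0,"tz":2,"turn":0},{"tx":0,"ty":0,"tz":5,"turn":0},{"tx":0,"ty":0,"tz":8,"turn":0},{"tx":0,"ty":0,"tz":9.5,"turn":0},{"tx":0,"ty":0,"tz":10,"turn":0},{"tx":0,"ty":0,"tz":10,"turn":0},{"tx":0,"ty":0,"tz":10,"turn":0}]'; python3 -m creep '[{"tx":0,"ty":0,"tz":0.2,"turn":0},{"tx":0,"ty":0,"tz":0.4,"turn":0},{"tx":0,"ty":0,"tz":0.5,"turn":0},{"tx":0,"ty":0,"tz":0.5,"turn":0},{"tx":0,"ty":0,"tz":0.5,"turn":0}]'
```

```text
t: 29.85
tool_pos: [0.4595, 0.2372, 0.1221]
ee_rot: [0.0, 0.999, -0.051, -0.0]
force: [0.7, 0.1, -3.5]
finger_gap: 0.466
finger_force: 41.3
t: 30.55
tool_pos: [0.4608, 0.238, 0.0244]
ee_rot: [-0.001, 0.999, -0.051, 0.001]
force: [-0.5, -0.0, -3.2]
finger_gap: 0.461
finger_force: 41.1
t: 31.05
tool_pos: [0.4593, 0.2376, 0.018]
ee_rot: [-0.0, 0.999, -0.051, 0.0]
force: [0.9, 0.5, -3.1]
finger_gap: 0.465
finger_force: 41.1
```

```bash
python3 -m creep '[{"tx":0,"ty":0,"tz":0.2,"turn":0},{"tx":0,"ty":0,"tz":0.35,"turn":0},{"tx":0,"ty":0,"tz":0.35,"turn":0},{"tx":0,"ty":0,"tz":0.35,"turn":0}]'; python3 -m creep '[{"tx":0,"ty":0,"tz":0.1,"turn":0},{"tx":0,"ty":0,"tz":0.15,"turn":0},{"tx":0,"ty":0,"tz":0.15,"turn":0}]'
```

```text
t: 31.45
tool_pos: [0.4592, 0.2376, 0.0143]
ee_rot: [0.0, 0.999, -0.051, -0.0]
force: [-1.1, 0.5, -2.7]
finger_gap: 0.466
finger_force: 41.1
t: 31.75
tool_pos: [0.4594, 0.2376, 0.013]
ee_rot: [-0.0, 0.999, -0.051, 0.0]
force: [-0.9, -0.2, -2.4]
finger_gap: 0.464
finger_force: 41.4
```

```bash
python3 -m creep '[{"tx":0,"ty":0,"tz":0.1,"turn":0},{"tx":0,"ty":0,"tz":0.1,"turn":0},{"tx":0,"ty":0,"tz":0.1,"turn":0}]'; python3 -m creep '[{"tx":0,"ty":0,"tz":0,"turn":0},{"tx":0,"ty":0,"tz":0,"turn":0},{"tx":0,"ty":0,"tz":0,"turn":0},{"tx":0,"ty":0,"tz":0,"turn":0},{"tx":0,"ty":0,"tz":0,"turn":0},{"tx":0,"ty":0,"tz":0,"turn":0}]' 0;  python3 -m creep '[{"tx":0,"ty":0,"tz":-2,"turn":0},{"tx":0,"ty":0,"tz":-6,"turn":0},{"tx":0,"ty":0,"tz":-10,"turn":0},{"tx":0,"ty":0,"tz":-15,"turn":0},{"tx":0,"ty":0,"tz":-20,"turn":0},{"tx":0,"ty":0,"tz":-22,"turn":0},{"tx":0,"ty":0,"tz":-22,"turn":0}]'
python3 - <<'E'
from h import *
plan([.43,-.246,.24],-1.275)
E
```

```text
t: 32.05
tool_pos: [0.4595, 0.2376, 0.013]
ee_rot: [0.0, 0.999, -0.051, -0.0]
force: [-2.7, -1.7, 5.8]
finger_gap: 0.465
finger_force: 42.1
t: 32.65
tool_pos: [0.4593, 0.2376, 0.0119]
ee_rot: [0.0, 0.999, -0.051, -0.0]
force: [-0.0, 0.2, 0.6]
finger_gap: 0.997
finger_force: 0.0
t: 33.35
tool_pos: [0.4615, 0.2385, 0.2371]
ee_rot: [-0.002, 0.999, -0.051, 0.004]
force: [0.1, 0.3, 0.8]
finger_gap: 0.999
finger_force: 0.0
t 33.35 tcp [0.4615 0.2385 0.2371] yaw -1.672 q6 2.05 SHIFT cm [ 1.76 48.52 -0.48] turn -0.397
```

```bash
python3 -m creep '[{"tx":0.2,"ty":5,"tz":-0.4,"turn":-0.04},{"tx":0.4,"ty":10,"tz":-0.4,"turn":-0.08},{"tx":0.6,"ty":15,"tz":-0.4,"turn":-0.12},{"tx":0.8,"ty":20,"tz":-0.4,"turn":-0.16},{"tx":1,"ty":25,"tz":-0.4,"turn":-0.2},{"tx":1.2,"ty":30,"tz":-0.4,"turn":-0.24},{"tx":1.4,"ty":35,"tz":-0.4,"turn":-0.28},{"tx":1.6,"ty":40,"tz":-0.4,"turn":-0.32},{"tx":1.7,"ty":45,"tz":-0.4,"turn":-0.36},{"tx":1.8,"ty":48.5,"tz":-0.4,"turn":-0.4}]';python3 -m creep '[{"tx":0,"ty":0,"tz":0,"turn":0},{"tx":0,"ty":0,"tz":0,"turn":0},{"tx":0,"ty":0,"tz":0,"turn":0}]'; python3 - <<'E'
from h import *
plan([.43,-.246,.24],-1.275)
E
```

```text
t: 34.35
tool_pos: [0.4267, -0.249, 0.2335]
ee_rot: [-0.001, 0.989, 0.149, -0.001]
force: [0.5, 0.9, -0.3]
finger_gap: 0.997
finger_force: 0.0
t: 34.65
tool_pos: [0.4279, -0.2456, 0.2346]
ee_rot: [-0.001, 0.989, 0.149, -0.001]
force: [0.1, 0.8, -0.1]
finger_gap: 0.998
finger_force: 0.0
t 34.65 tcp [ 0.4279 -0.2456  0.2346] yaw -1.271 q6 0.64 SHIFT cm [ 0.19  0.1  -0.54] turn 0.004
```

```bash
python3 - <<'E'
from h import *
im=imaging.snapshot('wrist'); cv2.imwrite('pics/w6.png',im[:,:,::-1])
for n,z in [('brush_pot',.025),('stand_cross',0)]:
    for d in pinpoint(n,'wrist')[:2]: print(n,round(d['score'],2),np.round(d['xy']),onplane('wrist',d['xy'],z).round(4))
E
```

```text
brush_pot 0.88 [276. 177.] [ 0.4315 -0.2442  0.025 ]
brush_pot 0.48 [21. 57.] [0.4671 0.0055 0.025 ]
stand_cross 0.41 [20. 58.] [0.4651 0.0225 0.    ]
```

View pics/w6.png

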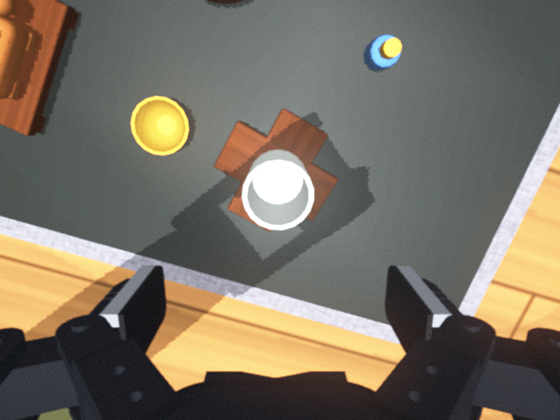

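The pot rim is centred at about (278,194), and the cross stand's centre is at about (276,171).

```bash
python3 - <<'E'
from h import *
v=onplane('wrist',(278.3,194),.1); print(v, onplane('wrist',(276,171),.025))
plan([v[0],v[1],.044])
E
```

```text
[ 0.43192548 -0.2459315   0.1       ] [ 0.43681026 -0.24264225  0.025     ]
t 34.8 tcp [ 0.4284 -0.2455  0.2356] yaw -1.27 q6 0.64 SHIFT cm [ 0.33  0.15 19.16] turn 0
```

```bash
python3 -m creep '[{"tx":0.3,"ty":0.15,"tz":4,"turn":0},{"tx":0.3,"ty":0.15,"tz":8.5,"turn":0},{"tx":0.3,"ty":0.15,"tz":13,"turn":0},{"tx":0.3,"ty":0.15,"tz":16.5,"turn":0},{"tx":0.3,"ty":0.15,"tz":18.5,"turn":0},{"tx":0.3,"ty":0.15,"tz":19.2,"turn":0},{"tx":0.3,"ty":0.15,"tz":19.2,"turn":0},{"tx":0.3,"ty":0.15,"tz":19.2,"turn":0}]' && python3 -m creep '[{"tx":0,"ty":0,"tz":0,"turn":0},{"tx":0,"ty":0,"tz":0,"turn":0},{"tx":0,"ty":0,"tz":0,"turn":0},{"tx":0,"ty":0,"tz":0,"turn":0},{"tx":0,"ty":0,"tz":0,"turn":0},{"tx":0,"ty":0,"tz":0,"turn":0},{"tx":0,"ty":0,"tz":0,"turn":0},{"tx":0,"ty":0,"tz":0,"turn":0}]' 1 40 && python3 -m creep '[{"tx":0,"ty":0,"tz":-1,"turn":0},{"tx":0,"ty":0,"tz":-3.5,"turn":0},{"tx":0,"ty":0,"tz":-7,"turn":0},{"tx":0,"ty":0,"tz":-11,"turn":0},{"tx":0,"ty":0,"tz":-15,"turn":0},{"tx":0,"ty":0,"tz":-17,"turn":0},{"tx":0,"ty":0,"tz":-17,"turn":0},{"tx":0,"ty":0,"tz":-17,"turn":0}]'; python3 - <<'E'
from h import *
plan([.6283,.1546,.21])
E
```

```text
t: 35.6
tool_pos: [0.4327, -0.2477, 0.0455]
ee_rot: [0.001, 0.989, 0.149, 0.001]
force: [0.0, -0.2, 0.9]
finger_gap: 0.999
finger_force: 0.0
t: 36.4
tool_pos: [0.4326, -0.2479, 0.0458]
ee_rot: [0.001, 0.989, 0.149, 0.001]
force: [-1.4, 1.0, 6.7]
finger_gap: 0.655
finger_force: 42.8
t: 37.2
tool_pos: [0.4312, -0.2471, 0.2134]
ee_rot: [-0.0, 0.989, 0.149, -0.0]
force: [0.6, -0.3, -2.1]
finger_gap: 0.652
finger_force: 43.0
t 37.2 tcp [ 0.4312 -0.2471  0.2134] yaw -1.272 q6 0.64 SHIFT cm [ 30.66 -32.59   0.34] turn 0
```

```bash
python3 -m creep '[{"tx":1,"ty":-1,"tz":0,"turn":0},{"tx":3,"ty":-3.2,"tz":0,"turn":0},{"tx":6,"ty":-6.4,"tz":0,"turn":0},{"tx":9,"ty":-9.6,"tz":0,"turn":0},{"tx":12,"ty":-12.8,"tz":0,"turn":0},{"tx":15,"ty":-16,"tz":0,"turn":0},{"tx":18,"ty":-19.2,"tz":0,"turn":0},{"tx":21,"ty":-22.4,"tz":0,"turn":0},{"tx":24,"ty":-25.6,"tz":0,"turn":0},{"tx":26,"ty":-27.6,"tz":0,"turn":0}]'; python3 - <<'E'
from h import *
plan([.6283,.1546,.21])
E
```

```text
t: 38.2
tool_pos: [0.598, 0.0968, 0.211]
ee_rot: [-0.001, 0.989, 0.15, -0.002]
force: [0.6, -0.8, -1.9]
finger_gap: 0.654
finger_force: 43.0
t 38.2 tcp [0.598  0.0968 0.211 ] yaw -1.27 q6 1.34 SHIFT cm [ 4.6  -4.62  0.09] turn 0
```

```bash
python3 -m creep '[{"tx":2,"ty":-2.1,"tz":0,"turn":0},{"tx":3.8,"ty":-4,"tz":0,"turn":0},{"tx":4.6,"ty":-4.8,"tz":0,"turn":0},{"tx":4.6,"ty":-4.8,"tz":0,"turn":0},{"tx":4.6,"ty":-4.8,"tz":0,"turn":0},{"tx":4.6,"ty":-4.8,"tz":0,"turn":0}]'; python3 - <<'E'
from h import *
imaging.snapshot('top')
plan([.6283,.1546,.0458])
E
```

```text
t: 38.8
tool_pos: [0.628, 0.1515, 0.2134]
ee_rot: [0.0, 0.989, 0.148, -0.001]
force: [0.1, -0.3, -2.6]
finger_gap: 0.653
finger_force: 43.0
t 38.85 tcp [0.6282 0.1514 0.2138] yaw -1.273 q6 1.43 SHIFT cm [ 0.11 -0.3  16.8 ] turn 0
```

```bash
python3 -m creep '[{"tx":0.05,"ty":-0.3,"tz":3,"turn":0},{"tx":0.05,"ty":-0.3,"tz":7.5,"turn":0},{"tx":0.05,"ty":-0.3,"tz":12,"turn":0},{"tx":0.05,"ty":-0.3,"tz":15,"turn":0},{"tx":0.05,"ty":-0.3,"tz":16,"turn":0},{"tx":0.05,"ty":-0.3,"tz":16,"turn":0},{"tx":0.05,"ty":-0.3,"tz":16,"turn":0}]'; python3 -m creep '[{"tx":0,"ty":0,"tz":0.2,"turn":0},{"tx":0,"ty":0,"tz":0.4,"turn":0},{"tx":0,"ty":0,"tz":0.5,"turn":0},{"tx":0,"ty":0,"tz":0.5,"turn":0},{"tx":0,"ty":0,"tz":0.5,"turn":0}]'
```

```text
t: 39.55
tool_pos: [0.6298, 0.1553, 0.0563]
ee_rot: [-0.0, 0.989, 0.149, 0.002]
force: [0.8, -0.1, -1.0]
finger_gap: 0.651
finger_force: 43.1
t: 40.05
tool_pos: [0.6282, 0.1555, 0.0491]
ee_rot: [-0.0, 0.989, 0.149, 0.0]
force: [-0.1, -1.1, -1.3]
finger_gap: 0.652
finger_force: 43.0
```

```bash
python3 -m creep '[{"tx":0,"ty":0,"tz":0.15,"turn":0},{"tx":0,"ty":0,"tz":0.25,"turn":0},{"tx":0,"ty":0,"tz":0.25,"turn":0},{"tx":0,"ty":0,"tz":0.25,"turn":0}]'; python3 -m creep '[{"tx":0,"ty":0,"tz":0.1,"turn":0},{"tx":0,"ty":0,"tz":0.1,"turn":0},{"tx":0,"ty":0,"tz":0.1,"turn":0}]'
```

```text
t: 40.45
tool_pos: [0.6282, 0.1554, 0.0463]
ee_rot: [0.0, 0.989, 0.149, -0.0]
force: [0.2, -0.3, -1.6]
finger_gap: 0.655
finger_force: 43.0
t: 40.75
tool_pos: [0.6284, 0.1555, 0.0458]
ee_rot: [-0.0, 0.989, 0.149, 0.0]
force: [-1.1, 0.2, 1.6]
finger_gap: 0.658
finger_force: 43.2
```

Contact is at the expected height, so I'll release and return for the seal.

```bash
python3 -m creep '[{"tx":0,"ty":0,"tz":0,"turn":0},{"tx":0,"ty":0,"tz":0,"turn":0},{"tx":0,"ty":0,"tz":0,"turn":0},{"tx":0,"ty":0,"tz":0,"turn":0},{"tx":0,"ty":0,"tz":0,"turn":0},{"tx":0,"ty":0,"tz":0,"turn":0}]' 0;  python3 -m creep '[{"tx":0,"ty":0,"tz":-2,"turn":0},{"tx":0,"ty":0,"tz":-6,"turn":0},{"tx":0,"ty":0,"tz":-10,"turn":0},{"tx":0,"ty":0,"tz":-13,"turn":0},{"tx":0,"ty":0,"tz":-13,"turn":0},{"tx":0,"ty":0,"tz":-13,"turn":0}]'
python3 - <<'E'
from h import *
imaging.snapshot('wrist')
for d in pinpoint('brush_pot','wrist')[:1]: print(round(d['score'],2),np.round(d['xy']),onplane('wrist',d['xy'],.025).round(4))
plan([.4594,.2376,.17],-1.672)
E
```

```text
t: 41.35
tool_pos: [0.6282, 0.1554, 0.0454]
ee_rot: [-0.0, 0.989, 0.149, -0.0]
force: [-0.0, -0.5, -0.3]
finger_gap: 1.0
finger_force: 0.0
t: 41.95
tool_pos: [0.6287, 0.1555, 0.1765]
ee_rot: [-0.0, 0.989, 0.149, 0.001]
force: [-0.1, -0.5, -0.6]
finger_gap: 1.003
finger_force: 0.0
0.77 [276. 197.] [0.6248 0.1548 0.025 ]
t 42.05 tcp [0.6272 0.1553 0.1735] yaw -1.272 q6 1.43 SHIFT cm [-13.61 -12.81   0.4 ] turn 0.4
```

```bash
python3 -m creep '[{"tx":-2.5,"ty":-2.3,"tz":0.2,"turn":0.07},{"tx":-5.5,"ty":-5.2,"tz":0.2,"turn":0.15},{"tx":-8.5,"ty":-8,"tz":0.3,"turn":0.25},{"tx":-11.5,"ty":-10.8,"tz":0.3,"turn":0.34},{"tx":-13.6,"ty":-12.8,"tz":0.4,"turn":0.4},{"tx":-13.6,"ty":-12.8,"tz":0.4,"turn":0.4},{"tx":-13.6,"ty":-12.8,"tz":0.4,"turn":0.4},{"tx":-13.6,"ty":-12.8,"tz":0.4,"turn":0.4}]'
python3 - <<'E'
from h import *
plan([.4594,.2376,.013],-1.672)
E
```

```text
t: 42.85
tool_pos: [0.4609, 0.2373, 0.1707]
ee_rot: [0.0, 0.999, -0.051, -0.0]
force: [0.1, 0.3, 0.2]
finger_gap: 0.998
finger_force: 0.0
t 42.85 tcp [0.4609 0.2373 0.1707] yaw -1.672 q6 2.04 SHIFT cm [-0.14 -0.03 15.77] turn -0.0
```

```bash
python3 -m creep '[{"tx":-0.1,"ty":0,"tz":4,"turn":0},{"tx":-0.1,"ty":0,"tz":8.5,"turn":0},{"tx":-0.1,"ty":0,"tz":12.5,"turn":0},{"tx":-0.1,"ty":0,"tz":15,"turn":0},{"tx":-0.1,"ty":0,"tz":15.7,"turn":0},{"tx":-0.1,"ty":0,"tz":15.7,"turn":0},{"tx":-0.1,"ty":0,"tz":15.7,"turn":0},{"tx":-0.1,"ty":0,"tz":15.7,"turn":0}]' && python3 -m creep '[{"tx":0,"ty":0,"tz":0,"turn":0},{"tx":0,"ty":0,"tz":0,"turn":0},{"tx":0,"ty":0,"tz":0,"turn":0},{"tx":0,"ty":0,"tz":0,"turn":0},{"tx":0,"ty":0,"tz":0,"turn":0},{"tx":0,"ty":0,"tz":0,"turn":0},{"tx":0,"ty":0,"tz":0,"turn":0},{"tx":0,"ty":0,"tz":0,"turn":0}]' 1 40 && python3 -m creep '[{"tx":0,"ty":0,"tz":-1,"turn":0},{"tx":0,"ty":0,"tz":-3.5,"turn":0},{"tx":0,"ty":0,"tz":-7,"turn":0},{"tx":0,"ty":0,"tz":-11,"turn":0},{"tx":0,"ty":0,"tz":-14,"turn":0},{"tx":0,"ty":0,"tz":-15,"turn":0},{"tx":0,"ty":0,"tz":-15,"turn":0}]'; python3 - <<'E'
from h import *
im=imaging.snapshot('top')
for d in pinpoint('stand_cross','top')[:1]: print(round(d['score'],2),np.round(d['xy'],1),onplane('top',d['xy'],0).round(4))
hsv=cv2.cvtColor(im,cv2.COLOR_RGB2HSV)[155:235,410:485]
m=cv2.inRange(hsv,(0,90,40),(18,255,200)); c=max(cv2.findContours(m,0,2)[0],key=cv2.contourArea)
(x,y),s,a=cv2.minAreaRect(c); print(x+410,y+155,s,a,onplane('top',(x+410,y+155),.022))
M=cv2.moments(c); print(onplane('top',(M['m10']/M['m00']+410,M['m01']/M['m00']+155),.022))
plan([.436,-.244,.17],-1.672)
E
```

```text
t: 43.65
tool_pos: [0.4614, 0.2384, 0.0166]
ee_rot: [-0.001, 0.999, -0.051, 0.002]
force: [0.3, -0.2, -0.2]
finger_gap: 1.004
finger_force: 0.0
t: 44.45
tool_pos: [0.46, 0.238, 0.0151]
ee_rot: [-0.0, 0.999, -0.051, 0.0]
force: [-1.5, -0.1, 6.1]
finger_gap: 0.467
finger_force: 41.7
t: 45.15
tool_pos: [0.4601, 0.2381, 0.1656]
ee_rot: [-0.001, 0.999, -0.051, 0.001]
force: [-0.9, -0.3, -3.4]
finger_gap: 0.465
finger_force: 41.1
0.69 [444.6 196.1] [ 0.4381 -0.2446  0.    ]
448.67594146728516 195.23877334594727 (59.40463638305664, 57.413185119628906) 53.61565017700195 [ 0.43548617 -0.24465006  0.022     ]
[ 0.4355738  -0.24432146  0.022     ]
t 45.25 tcp [0.4583 0.2374 0.1623] yaw -1.672 q6 2.05 SHIFT cm [ 2.64 48.12 -0.71] turn -0.0
```

```bash
python3 -m creep '[{"tx":0.1,"ty":2,"tz":-0.3,"turn":0},{"tx":0.3,"ty":6,"tz":-0.7,"turn":0},{"tx":0.6,"ty":11,"tz":-0.7,"turn":0},{"tx":0.8,"ty":16,"tz":-0.7,"turn":0},{"tx":1.1,"ty":21,"tz":-0.7,"turn":0},{"tx":1.4,"ty":26,"tz":-0.7,"turn":0},{"tx":1.7,"ty":31,"tz":-0.7,"turn":0},{"tx":2,"ty":36,"tz":-0.7,"turn":0},{"tx":2.2,"ty":40,"tz":-0.7,"turn":0},{"tx":2.3,"ty":43,"tz":-0.7,"turn":0}]'; python3 -m creep '[{"tx":0.1,"ty":2.5,"tz":0,"turn":0},{"tx":0.2,"ty":4.5,"tz":0,"turn":0},{"tx":0.3,"ty":5.1,"tz":0,"turn":0},{"tx":0.3,"ty":5.1,"tz":0,"turn":0},{"tx":0.3,"ty":5.1,"tz":0,"turn":0},{"tx":0.3,"ty":5.1,"tz":0,"turn":0}]'; python3 - <<'E'
from h import *
imaging.snapshot('top')
plan([.436,-.244,.0361],-1.672)
E
```

```text
t: 46.25
tool_pos: [0.4371, -0.194, 0.1684]
ee_rot: [-0.001, 0.999, -0.052, -0.002]
force: [-0.4, 0.7, -2.5]
finger_gap: 0.463
finger_force: 41.5
t: 46.85
tool_pos: [0.4367, -0.2422, 0.1708]
ee_rot: [-0.0, 0.999, -0.05, -0.0]
force: [0.3, -0.0, -3.5]
finger_gap: 0.463
finger_force: 41.5
t 46.9 tcp [ 0.4369 -0.2423  0.1711] yaw -1.671 q6 1.06 SHIFT cm [-0.06  0.18 13.5 ] turn 0.001
```

```bash
python3 -m creep '[{"tx":-0.05,"ty":0.1,"tz":3,"turn":0},{"tx":-0.05,"ty":0.1,"tz":7,"turn":0},{"tx":-0.05,"ty":0.1,"tz":10.5,"turn":0},{"tx":-0.05,"ty":0.1,"tz":12.3,"turn":0},{"tx":-0.05,"ty":0.1,"tz":12.6,"turn":0},{"tx":-0.05,"ty":0.1,"tz":12.6,"turn":0},{"tx":-0.05,"ty":0.1,"tz":12.6,"turn":0}]'; python3 -m creep '[{"tx":0,"ty":0,"tz":0.2,"turn":0},{"tx":0,"ty":0,"tz":0.4,"turn":0},{"tx":0,"ty":0,"tz":0.5,"turn":0},{"tx":0,"ty":0,"tz":0.5,"turn":0},{"tx":0,"ty":0,"tz":0.5,"turn":0}]'; python3 -m creep '[{"tx":0,"ty":0,"tz":0.1,"turn":0},{"tx":0,"ty":0,"tz":0.2,"turn":0},{"tx":0,"ty":0,"tz":0.2,"turn":0}]'
```

```text
t: 47.6
tool_pos: [0.4375, -0.2449, 0.0473]
ee_rot: [0.001, 0.999, -0.05, 0.001]
force: [-0.8, -0.8, -3.1]
finger_gap: 0.463
finger_force: 41.5
t: 48.1
tool_pos: [0.4362, -0.2443, 0.0405]
ee_rot: [-0.0, 0.999, -0.051, 0.0]
force: [0.6, -0.0, -2.4]
finger_gap: 0.467
finger_force: 41.5
t: 48.4
tool_pos: [0.4361, -0.2442, 0.0382]
ee_rot: [-0.0, 0.999, -0.051, -0.0]
force: [0.4, -0.4, -3.4]
finger_gap: 0.464
finger_force: 41.5
```

```bash
python3 -m creep '[{"tx":0,"ty":0,"tz":0.1,"turn":0},{"tx":0,"ty":0,"tz":0.2,"turn":0},{"tx":0,"ty":0,"tz":0.2,"turn":0}]'; python3 -m creep '[{"tx":0,"ty":0,"tz":0.1,"turn":0},{"tx":0,"ty":0,"tz":0.1,"turn":0},{"tx":0,"ty":0,"tz":0.1,"turn":0}]'
```

```text
t: 48.7
tool_pos: [0.4361, -0.2442, 0.0363]
ee_rot: [-0.0, 0.999, -0.051, -0.0]
force: [-0.2, 0.6, -3.9]
finger_gap: 0.465
finger_force: 41.5
t: 49.0
tool_pos: [0.4363, -0.2443, 0.0361]
ee_rot: [-0.0, 0.999, -0.051, -0.0]
force: [-4.0, 1.5, 4.8]
finger_gap: 0.459
finger_force: 42.3
```

```bash
python3 -m creep '[{"tx":0,"ty":0,"tz":0,"turn":0},{"tx":0,"ty":0,"tz":0,"turn":0},{"tx":0,"ty":0,"tz":0,"turn":0},{"tx":0,"ty":0,"tz":0,"turn":0},{"tx":0,"ty":0,"tz":0,"turn":0},{"tx":0,"ty":0,"tz":0,"turn":0}]' 0;  python3 -m creep '[{"tx":0,"ty":0,"tz":-2,"turn":0},{"tx":0,"ty":0,"tz":-6,"turn":0},{"tx":0,"ty":0,"tz":-10,"turn":0},{"tx":0,"ty":0,"tz":-15,"turn":0},{"tx":0,"ty":5,"tz":-18,"turn":0},{"tx":-2,"ty":10,"tz":-20,"turn":0},{"tx":-4,"ty":15,"tz":-20,"turn":0},{"tx":-6,"ty":20,"tz":-20,"turn":0},{"tx":-8,"ty":24,"tz":-20,"turn":0},{"tx":-8,"ty":26,"tz":-20,"turn":0}]'
python3 - <<'E'
from h import *
im=imaging.snapshot('top'); c=cv2.resize(im[60:250,150:500],None,fx=2.2,fy=2.2,interpolation=2); cv2.imwrite('pics/end.png',c[:,:,::-1])
for n in ['vase','brush_pot','tortoise','seal','figurine']:
    for d in pinpoint(n,'top')[:1]: print(n,round(d['score'],2),np.round(d['xy']),onplane('top',d['xy'],.025 if n!='figurine' else 0).round(4))
im=imaging.snapshot('side'); cv2.imwrite('pics/end2.png',im[:,:,::-1])
E
```

```text
t: 49.6
tool_pos: [0.4363, -0.2443, 0.0354]
ee_rot: [0.0, 0.999, -0.051, 0.0]
force: [0.3, 0.3, 0.6]
finger_gap: 0.995
finger_force: 0.0
t: 50.6
tool_pos: [0.3282, -0.4971, 0.2356]
ee_rot: [0.0, 0.999, -0.052, -0.0]
force: [0.3, 0.6, -0.5]
finger_gap: 0.999
finger_force: 0.0
vase 0.57 [393. 105.] [ 0.6198 -0.1488  0.025 ]
brush_pot 0.55 [241. 105.] [0.6264 0.1544 0.025 ]
tortoise 0.64 [312. 181.] [0.4697 0.0176 0.025 ]
seal 0.92 [452. 194.] [ 0.4366 -0.2507  0.025 ]
figurine 0.65 [316. 134.] [0.5723 0.0045 0.    ]
```

View pics/end.png

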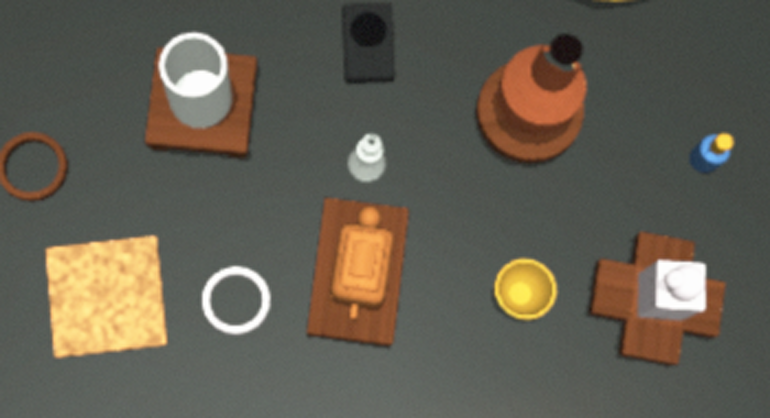

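View pics/end2.png

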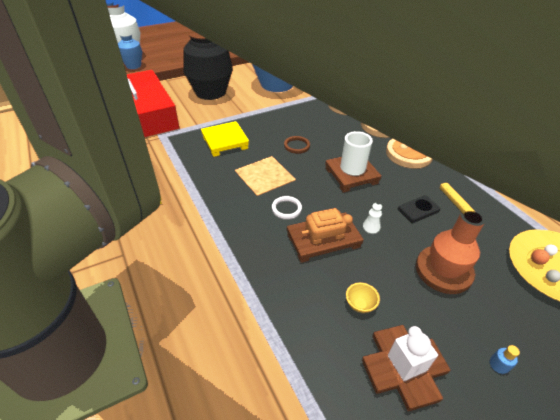

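Both views show every curio upright in the middle of its stand, in crop pixels: pot (197,100), vase (530,105), tortoise (362,265) and seal (660,295). The figurine at (367,158) hasn't moved. I'll check the vase neck numerically, then hand in.

```bash
python3 - <<'E'
from h import *
from bench import finish_job
v=onplane('top',(150+566/2.2,60+50/2.2),.145); print(v)
if np.hypot(v[0]-.612,v[1]+.142)<.012: print(finish_job())
E
```

```text
[ 0.61250015 -0.14380846  0.145     ]
the job is handed in; nothing more can be done
None
```

The job is handed in at about 51 s of 141 s: in the last pictures all four curios stand upright on their own stands and the figurine has not moved; no verdict came back.

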